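# Rack the brass mouthpieces in order of size

## Task

The four polished brass mouthpieces are standing about on the grey felt pad: put them away on the tapered wooden rack, one on the middle of each cork seat, in order of size from the largest at the rack's wide end to the smallest at its narrow end. Stand each one rim down as it stands now, let none of them fall over, and leave the oil bottle and the polish tin on the pad where they are.

Things in the scene. Friction and masses are not known exactly. Their poses are not given: they have to be found in the camera images.
- tuba_mid (a point): Brass mouthpiece, largest of four (tuba), loose, standing rim down on the grey felt pad, shank up. 102 mm tall, rim 46 mm across; cup narrows to 38 mm above the rim, then a nearly straight shank (15.6 to 13.7 mm thick) to the tip. About 200 g. Point: on its axis half-way up, 51 mm above the rim's underside; z towards the tip. Best gripped by the shank, 18 mm below the tip (33 mm above this point).
- trombone_mid (a point): Brass mouthpiece, second largest of four (trombone), loose, standing rim down on the grey felt pad, shank up. 86 mm tall, rim 39 mm across; cup narrows to 31 mm above the rim, then a nearly straight shank (13.2 to 11.6 mm thick) to the tip. About 130 g. Point: on its axis half-way up, 43 mm above the rim's underside; z towards the tip. Best gripped by the shank, 18 mm below the tip (25 mm above this point).
- althorn_mid (a point): Brass mouthpiece, third largest of four (alto horn), loose, standing rim down on the grey felt pad, shank up. 72 mm tall, rim 32 mm across; cup narrows to 26 mm above the rim, then a nearly straight shank (11 to 9.7 mm thick) to the tip. About 90 g. Point: on its axis half-way up, 36 mm above the rim's underside; z towards the tip. Best gripped by the shank, 18 mm below the tip (18 mm above this point).
- cornet_mid (a point): Brass mouthpiece, smallest of four (cornet), loose, standing rim down on the grey felt pad, shank up. 58 mm tall, rim 26 mm across; cup narrows to 20 mm above the rim, then a nearly straight shank (10 to 8.8 mm thick) to the tip. About 65 g. Point: on its axis half-way up, 29 mm above the rim's underside; z towards the tip. Best gripped by the shank, 18 mm below the tip (11 mm above this point).
- seat1: Cork seat nearest the rack's wide end: round disc 64 mm across, its top 19 mm above the bench, fixed on the dark wooden rack (board 336 mm long, 16 thick, tapering from 96 to 56 mm wide, fixed to the bench, turned any way), four seats in one row 80 mm apart. Origin: centre of the disc's top; x along the row from wide to narrow end, z up.
- seat2: Cork seat second from the rack's wide end: round disc 57 mm across, its top 19 mm above the bench, fixed on the dark wooden rack (board 336 mm long, 16 thick, tapering from 96 to 56 mm wide, fixed to the bench, turned any way), four seats in one row 80 mm apart. Origin: centre of the disc's top; x along the row from wide to narrow end, z up.
- seat3: Cork seat third from the rack's wide end: round disc 50 mm across, its top 19 mm above the bench, fixed on the dark wooden rack (board 336 mm long, 16 thick, tapering from 96 to 56 mm wide, fixed to the bench, turned any way), four seats in one row 80 mm apart. Origin: centre of the disc's top; x along the row from wide to narrow end, z up.
- seat4: Cork seat nearest the rack's narrow end: round disc 44 mm across, its top 19 mm above the bench, fixed on the dark wooden rack (board 336 mm long, 16 thick, tapering from 96 to 56 mm wide, fixed to the bench, turned any way), four seats in one row 80 mm apart. Origin: centre of the disc's top; x along the row from wide to narrow end, z up.
- oil_mid (a point): Bystander among the mouthpieces: a small white plastic valve-oil bottle with a paper label and black nozzle, 26 mm across, 85 mm tall, loose, standing on the felt pad. Point: on its axis half-way up; z up.
- tin_mid (a point): Bystander among the mouthpieces: a flat round polish tin, bare metal with green lid, 50 mm across, 26 mm tall, loose, standing on the felt pad. Point: on its axis half-way up; z up.

How it is judged:
By the outcome, as a careful person would: the job done as asked, in the order asked, and still so for the second after the job is handed in, with the robot touching nothing.
It also fails if it takes over 115 s, if anything falls off the work surface, if the arm or the gripper's body presses on something with over 40 N, if the wrist force passes 120 N, or if a joint passes its speed limit or range.

## Robot

A 6-joint arm with a two-finger parallel gripper is mounted at the origin on the work surface. World frame = base frame: x ahead of the robot, y to its left, z up, the work surface at z = 0. Lengths are in mm, angles in rad, forces in N, time in s.
With the tool pointing down it reaches from about 250 to 850 mm from the base axis. Payload 12.5 kg.
Tool frame: the origin (TCP) lies at the very end of the fingers, on their centre line; the grasp point (between the pads) lies 19 mm behind it; z points along the fingers, y is the line along which they close (so a half turn about z gives the same grasp; the last joint's range is limited). The gripper opens to 93 mm and grips with 3 to 60 N. Pads are 15 mm wide; open, the fingers measure 128 mm over their backs; the gripper's body (75 mm by 188 mm) begins 65 mm behind the grasp point.
Start: joints at [1.219, 0.351, 1.652, -0, 1.139, -0.085], TCP at [144.974, 530.535, 218.633] pointing down, gripper open.
Joint ranges: [-2.75, 2.75], [-0.79, 2.1], [0.01, 2.65], [-1.57, 4.71], [0.07, 3.14], [-2.87, 2.87]. Speed limits (rad/s): [2.22, 2.22, 2.79, 3.14, 3.14, 3.14].

## Interface

Orientations are given as a unit quaternion [x, y, z, w].
In Python, from workcell import ctrl, vision gives the robot as it stands.
- The arm moves only by the tool send_rows, never from a script. Its argument "commands" is a list of rows, each a list of 3 entries, a list of its own where there are three numbers: the opening, from -1 (shut) to 1 (fully open), then the shift along the tool's x, y, z in m, then the turn, a rotation vector about the tool's x, y, z in degrees. A call has 1 to 5 rows; each row shifts and turns the commanded pose from where the row before left it, along the tool's axes as they then stand; what a row does not reach is not made up. A row lasts 1/8 s, in which the tool goes at most 62.5 mm and 10.7 degrees, less where a joint would pass 70% of its speed; a pose out of reach is approached as far as the arm can. A call with a gripper value outside its range is refused whole. The fingers move at their own pace and stop on an object; the grip force is fixed at half the most. Time passes only in rows, so rows that do not move let the fingers close. It gives the time, the measured TCP pose, the force, the opening and the grip force at its end, in the units of the state.
- ctrl.sense(): the state, without advancing time (a new reading comes with each control period).
- vision.get_image(name): name is "scene" or "side" or "wrist"; returns a dict with "img" (420x560x3 uint8, blue, green, red), "intrinsics" (3x3 intrinsics, pixels), "eye" and "orientation" of the camera in the world. Camera axes: x right, y up, looking along -z (the intrinsics and any distortion apply to the point x, -y, -z); pixel columns grow to the right and rows downward; lengths in mm; the calibration is good to about 2 mm. A picture is of the moment at which its call begins. There is no depth.
- ctrl.finish_job(): hands the job in; it is judged then, once.
The state is a dict: "time_s": time; "joints": joint angles; "dq": joint speeds; "joint_efforts": joint torques, N m; "eef_pos": TCP position; "eef_rot": TCP orientation; "wrist_force": force on the tool from outside, world axes, zero at the start; "wrist_torque": the same for the moment, N m; "gripper_width": finger opening in mm; "gripper_force": force on a finger pad.
Only numpy, scipy, OpenCV 4.12 (cv2) and the standard library are available. Lean on these libraries where they do the work, as an engineer would, in place of code of your own. Each camera call takes 0.05 s, during which the arm holds its last target. There are 200 camera calls.

## Working session

There is one attempt and no reset: what is moved stays moved. The work goes in short steps, Python scripts to look and compute and a tool call to move; the robot and the scene stay as the last step left them, time stands still between calls to the robot, and variables do not carry over. Pictures are saved under pics/ and viewed, at most 14 in all, crops included, and the job is handed in when it is done.

Besides the shell and the picture viewer there is one more tool, called after "Request:" as name(argument=value, ...), one argument or row to a line, values as JSON. send_rows: Moves the arm, as the interface text tells. Its arguments: {"type":"object","properties":{"commands":{"type":"array"}},"required":["commands"]}

```bash
mkdir -p pics; ls; python3 - <<'E'
from workcell import ctrl, vision
import cv2,numpy as np
for n in ("scene","side","wrist"):
    d=vision.get_image(n); cv2.imwrite(f"pics/{n}0.png",d["img"]); print(n,np.round(d["intrinsics"],1).tolist(),d["eye"],d["orientation"],[k for k in d])
s=ctrl.sense(); print(s["time_s"],s["eef_pos"],s["eef_rot"],s["gripper_width"])
E
```

```text
pics
scene [[492.0, 0.0, 277.2], [0.0, 492.0, 213.3], [0.0, 0.0, 1.0]] [1244.4201497   267.56360435  667.79233192] [0.24049021 0.37000099 0.74244164 0.50402791] ['img', 'intrinsics', 'eye', 'orientation']
side [[470.0, 0.0, 279.7], [0.0, 470.0, 209.4], [0.0, 0.0, 1.0]] [312.54082906 551.32459874 815.79809576] [-0.06029878  0.33200318  0.92693595 -0.16409658] ['img', 'intrinsics', 'eye', 'orientation']
wrist [[319.8, 0.0, 282.0], [0.0, 319.8, 209.1], [0.0, 0.0, 1.0]] [ 64.76846494 552.07802261 383.50252287] [-0.11946975 -0.09146228  0.59968709  0.78596249] ['img', 'intrinsics', 'eye', 'orientation']
0.15 [144.88810561 530.29328911 218.24065438] [ 1.33003369e-01  9.91115488e-01 -4.31774146e-04 -8.45783035e-05] 92.96387827602939
```

View pics/scene0.png

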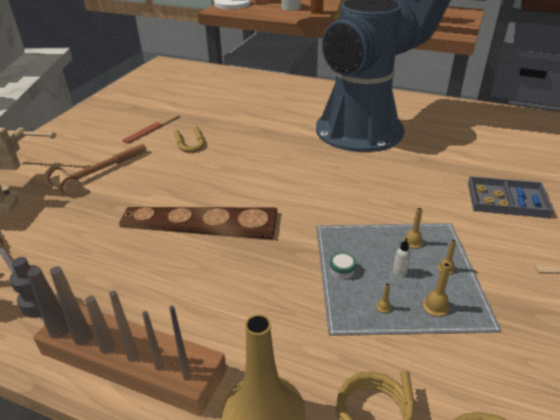

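View pics/side0.png

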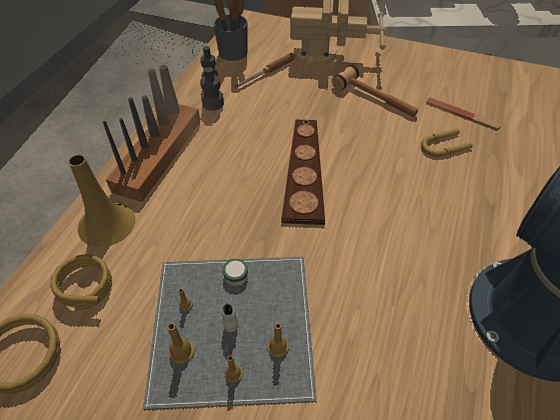

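The scene view shows the rack (seats at about (253,218), (216,217), (180,215) and (144,214), wide end on the right). On the pad are the trombone (418,210→243), althorn (451,242→270), tuba (444,265→308), cornet (386,286→308), oil (402,260) and tin (343,265). The side view shows seats at (304,203), (305,176), (305,152) and (306,130), with the pieces at tuba (172,325→355), trombone (278,325→350), althorn (232,357→378) and cornet (184,291→308). I'll enlarge both for accurate points.

```bash
cat > h.py <<'E'
import numpy as np,cv2
from scipy.spatial.transform import Rotation as R
def ray(d,uv):
    K=d["intrinsics"]; p=np.linalg.inv(K)@[uv[0],uv[1],1]; v=R.from_quat(d["orientation"]).apply([p[0],-p[1],-p[2]]); return np.array(d["eye"]),v/np.linalg.norm(v)
def proj(d,P):
    c=R.from_quat(d["orientation"]).inv().apply(np.atleast_2d(P)-d["eye"]); q=(d["intrinsics"]@np.c_[c[:,0],-c[:,1],-c[:,2]].T).T; return q[:,:2]/q[:,2:]
def atz(d,uv,z):
    o,v=ray(d,uv); return o+v*(z-o[2])/v[2]
def tri(a,ua,b,ub):
    A=np.zeros((3,3));B=np.zeros(3)
    rs=[ray(a,ua),ray(b,ub)]
    for o,v in rs: M=np.eye(3)-np.outer(v,v);A+=M;B+=M@o
    P=np.linalg.solve(A,B); return P,max(np.linalg.norm((np.eye(3)-np.outer(v,v))@(P-o)) for o,v in rs)
E
python3 - <<'E'
from h import *
from workcell import vision
s=vision.get_image("scene");d=vision.get_image("side")
pts={"tuba_tip":((445,264),(172,325)),"tromb_tip":((418,210),(278,325)),"alt_tip":((451,242),(231,357)),"cor_tip":((387,285),(182,290)),
"seat1":((253,218),(304,203)),"seat2":((216,217),(305,176)),"seat3":((180,215),(305,152)),"seat4":((144,214),(306,130))}
for k,(a,b) in pts.items():
    P,e=tri(s,a,d,b); print(k,P.round(1),round(e,1))
cv2.imwrite("pics/pad_scene.png",cv2.resize(s["img"][195:335,320:500],None,fx=4.2,fy=4.2,interpolation=2))
cv2.imwrite("pics/pad_side.png",cv2.resize(d["img"][255:410,145:320],None,fx=3.8,fy=3.8,interpolation=2))
E
```

```text
tuba_tip [597.3 292.3 103.5] 0.7
tromb_tip [438.1 224.9  84.1] 1.2
alt_tip [493.4 296.7  68.6] 0.7
cor_tip [631.9 208.7  57.2] 1.6
seat1 [ 497.  -103.3   14.1] 0.3
seat2 [ 520.8 -181.4   13.7] 1.1
seat3 [ 545.4 -256.2   16.1] 0.9
seat4 [ 568.5 -334.1   14.8] 1.8
```

Both views agree: tip heights are 103, 84, 69 and 57 mm, against about 102, 86, 72 and 58 in the text, and the seats are about 80 mm apart. Next I'll add a move planner and work out the first approach.

```bash
cat > plan.py <<'E'
import sys,numpy as np
from workcell import ctrl
from scipy.spatial.transform import Rotation as R
# plan.py x y z ydir_deg n : equal rows from the present pose, shift in m and turn in deg
x,y,z,a,n=map(float,sys.argv[1:]); n=int(n)
s=ctrl.sense(); p=np.array(s["eef_pos"]); Rm=R.from_quat(s["eef_rot"]).as_matrix()
a=np.radians(a); T=np.array([[-np.sin(a),np.cos(a),0],[np.cos(a),np.sin(a),0],[0,0,-1]]).T
T=R.from_matrix(T); C=R.from_matrix(Rm); w=(C.inv()*T).as_rotvec(); step=(np.array([x,y,z])-p)/n/1000
print("t",round(s["time_s"],2),"rotvec",np.degrees(w).round(2))
for i in range(n): print((C*R.from_rotvec(w*i/n)).inv().apply(step).round(4).tolist(),np.degrees(w/n).round(1).tolist())
E
python3 plan.py 560 250 230 17.2 10
```

```text
t 0.25 rotvec [-2.000e-02  1.000e-02  5.751e+01]
[-0.0474, -0.0161, -0.0012] [-0.0, 0.0, 5.8]
[-0.0488, -0.0113, -0.0012] [-0.0, 0.0, 5.8]
[-0.0497, -0.0063, -0.0012] [-0.0, 0.0, 5.8]
[-0.0501, -0.0013, -0.0012] [-0.0, 0.0, 5.8]
[-0.05, 0.0037, -0.0012] [-0.0, 0.0, 5.8]
[-0.0493, 0.0087, -0.0012] [-0.0, 0.0, 5.8]
[-0.0482, 0.0136, -0.0012] [-0.0, 0.0, 5.8]
[-0.0466, 0.0184, -0.0012] [-0.0, 0.0, 5.8]
[-0.0445, 0.0229, -0.0012] [-0.0, 0.0, 5.8]
[-0.042, 0.0273, -0.0012] [-0.0, 0.0, 5.8]
```

Request:
send_rows(
  commands=[
    [0, [-0.047, -0.016, -0.001], [0, 0, 5.75]],
    [0, [-0.049, -0.011, -0.001], [0, 0, 5.75]],
    [0, [-0.05, -0.006, -0.001], [0, 0, 5.75]],
    [0, [-0.05, -0.001, -0.001], [0, 0, 5.75]],
    [0, [-0.05, 0.004, -0.001], [0, 0, 5.75]],
  ],
)

```text
time_s: 0.88
eef_pos: [354.4, 390.3, 223.7]
eef_rot: [0.376, 0.926, 0.0, 0.0]
wrist_force: [0.5, 1.0, 0.1]
gripper_width: 48.9
gripper_force: 0.0
```

Request:
send_rows(
  commands=[
    [0, [-0.049, 0.009, -0.001], [0, 0, 5.75]],
    [0, [-0.048, 0.014, -0.001], [0, 0, 5.75]],
    [0, [-0.047, 0.018, -0.001], [0, 0, 5.75]],
    [0, [-0.045, 0.023, -0.001], [0, 0, 5.75]],
    [0, [-0.042, 0.027, -0.001], [0, 0, 5.75]],
  ],
)

```text
time_s: 1.5
eef_pos: [562.0, 249.9, 228.6]
eef_rot: [0.595, 0.804, -0.0, -0.0]
wrist_force: [0.1, 0.4, 0.1]
gripper_width: 46.5
gripper_force: 0.0
```

```bash
python3 - <<'E'
from h import *
from workcell import ctrl,vision
d=vision.get_image("wrist"); cv2.imwrite("pics/w1.png",cv2.resize(d["img"],(800,600),interpolation=2)); np.save("w1.npy",{k:np.array(v) for k,v in d.items()},allow_pickle=True)
s=ctrl.sense();print(s["time_s"],s["eef_pos"],s["dq"],s["gripper_width"])
E
```

```text
1.55 [565.91792655 246.61505266 228.48298547] [ 0.05745457 -0.02906995  0.05839334  0.0054842  -0.03440512 -0.04334261] 45.946263988147756
```

View pics/w1.png

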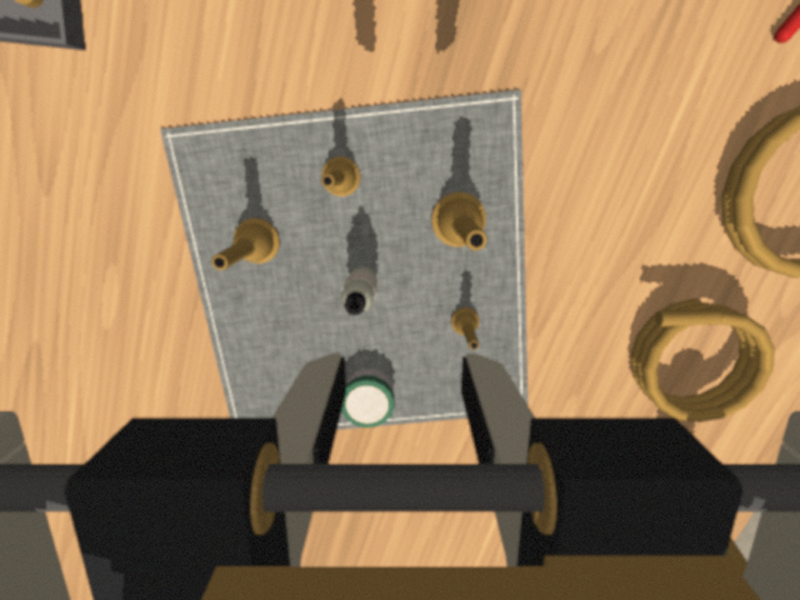

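The wrist view (shown at 800x600) has these tips: tuba (476,240), trombone (220,262), althorn (327,181) and cornet (473,344). Their rims are at (459,219), (257,241), (341,176) and (464,320), with the oil top at (356,300) and the tin at (367,402). I'll triangulate these against the fixed views.

```bash
python3 - <<'E'
from h import *
from workcell import vision
w=np.load("w1.npy",allow_pickle=True).item(); s=vision.get_image("scene");d=vision.get_image("side")
k=1.42857
for n,t,r,sd,H in [("tuba",(476,240),(459,219),(172,325),102),("tromb",(220,262),(257,241),(278,325),86),("alt",(327,181),(341,176),(231,357),72),("cor",(473,344),(464,320),(182,290),58),("oil",(356,300),None,(229,307),85)]:
    t=(np.array(t)+.5)/k-.5
    P,e=tri(w,t,d,sd); print(n,"tri",P.round(1),round(e,1),"at H",atz(w,t,H+1.5).round(1), "rim",None if r is None else atz(w,(np.array(r)+.5)/k-.5,5).round(1))
print("tin",atz(w,np.array((367,402))/k,26).round(1))
E
python3 plan.py 597 292 180 17.2 2
```

```text
tuba tri [595.3 294.7 110.4] 1.0 at H [597.5 294.5 103.5] rim [597.9 295.3   5. ]
tromb tri [437.6 225.8  86.8] 1.0 at H [438.2 227.   87.5] rim [438.3 227.    5. ]
alt tri [492.6 298.5  73.7] 1.0 at H [493.1 299.4  73.5] rim [493.6 300.2   5. ]
cor tri [631.3 209.4  59.8] 1.4 at H [632.2 210.5  59.5] rim [631.9 210.9   5. ]
oil tri [533.  219.6  72.6] 3.5 at H [534.4 227.6  86.5] rim None
tin [569.  116.8  26. ]
t 1.65 rotvec [-0.03  0.   -0.14]
[0.0151, 0.023, 0.024] [-0.0, 0.0, -0.1]
[0.0151, 0.023, 0.024] [-0.0, 0.0, -0.1]
```

Request:
send_rows(
  commands=[
    [0, [0.0162, 0.0236, 0.024], [0, 0, 0]],
    [0, [0.0162, 0.0236, 0.024], [0, 0, -0.1]],
    [0, [0, 0, 0.01], [0, 0, 0]],
    [0, [0, 0, 0.02], [0, 0, 0]],
  ],
)

```text
time_s: 2.15
eef_pos: [595.8, 296.4, 150.7]
eef_rot: [0.592, 0.806, 0.001, 0.0]
wrist_force: [0.2, -0.4, -0.0]
gripper_width: 46.1
gripper_force: 0.0
```

```bash
python3 plan.py 597.5 294.5 66.5 17.2 3
```

```text
t 2.15 rotvec [ 0.07 -0.01  0.18]
[-0.0008, 0.0003, 0.0281] [0.0, -0.0, 0.1]
[-0.0008, 0.0003, 0.0281] [0.0, -0.0, 0.1]
[-0.0008, 0.0003, 0.0281] [0.0, -0.0, 0.1]
```

Request:
send_rows(
  commands=[
    [0, [-0.001, 0.0005, 0.028], [0, 0, 0.1]],
    [0, [-0.001, 0.0005, 0.028], [0, 0, 0]],
    [0, [0, 0, 0.027], [0, 0, 0]],
    [0, [0, 0, 0], [0, 0, 0]],
    [-1, [0, 0, 0], [0, 0, 0]],
  ],
)

```text
time_s: 2.78
eef_pos: [598.1, 294.4, 68.9]
eef_rot: [0.593, 0.805, 0.001, 0.0]
wrist_force: [-0.9, -0.0, 0.7]
gripper_width: 40.5
gripper_force: 0.0
```

Request:
send_rows(
  commands=[
    [-1, [0, 0, 0], [0, 0, 0]],
    [-1, [0, 0, 0], [0, 0, 0]],
    [-1, [0, 0, 0], [0, 0, 0]],
  ],
)

```text
time_s: 3.15
eef_pos: [597.9, 294.4, 68.0]
eef_rot: [0.593, 0.805, 0.0, 0.0]
wrist_force: [-0.8, -0.7, 2.0]
gripper_width: 14.2
gripper_force: 30.0
```

Request:
send_rows(
  commands=[
    [-1, [0, 0, -0.02], [0, 0, 0]],
    [-1, [0, 0, -0.04], [0, 0, 0]],
    [-1, [0, 0, -0.05], [0, 0, 0]],
    [-1, [0, 0, -0.04], [0, 0, 0]],
    [-1, [0, 0, -0.01], [0, 0, 0]],
  ],
)

```text
time_s: 3.78
eef_pos: [598.7, 294.7, 231.3]
eef_rot: [0.593, 0.805, 0.002, 0.001]
wrist_force: [-0.3, 0.9, -2.3]
gripper_width: 14.4
gripper_force: 30.0
```

```bash
python3 plan.py 550 -290 230 17.2 12
```

```text
t 3.77 rotvec [ 0.29 -0.03  0.02]
[-0.0453, -0.0183, -0.0] [0.0, -0.0, 0.0]
[-0.0453, -0.0183, 0.0] [0.0, -0.0, 0.0]
[-0.0453, -0.0183, 0.0] [0.0, -0.0, 0.0]
[-0.0453, -0.0183, 0.0] [0.0, -0.0, 0.0]
[-0.0453, -0.0183, 0.0] [0.0, -0.0, 0.0]
[-0.0453, -0.0183, 0.0] [0.0, -0.0, 0.0]
[-0.0453, -0.0183, 0.0001] [0.0, -0.0, 0.0]
[-0.0453, -0.0183, 0.0001] [0.0, -0.0, 0.0]
[-0.0453, -0.0183, 0.0001] [0.0, -0.0, 0.0]
[-0.0453, -0.0183, 0.0001] [0.0, -0.0, 0.0]
[-0.0453, -0.0183, 0.0001] [0.0, -0.0, 0.0]
[-0.0453, -0.0183, 0.0001] [0.0, -0.0, 0.0]
```

Request:
send_rows(
  commands=[
    [-1, [-0.025, -0.01, 0], [0, 0, 0]],
    [-1, [-0.045, -0.018, 0], [0, 0, 0]],
    [-1, [-0.055, -0.022, 0], [0, 0, 0]],
    [-1, [-0.055, -0.022, 0], [0, 0, 0]],
    [-1, [-0.055, -0.022, 0], [0, 0, 0]],
  ],
)

```text
time_s: 4.4
eef_pos: [576.6, 40.3, 226.5]
eef_rot: [0.593, 0.805, -0.001, -0.001]
wrist_force: [0.9, -0.0, -3.2]
gripper_width: 14.3
gripper_force: 30.0
```

Request:
send_rows(
  commands=[
    [-1, [-0.055, -0.022, 0], [0, 0, 0]],
    [-1, [-0.055, -0.022, 0], [0, 0, 0]],
    [-1, [-0.055, -0.022, 0], [0, 0, 0]],
    [-1, [-0.055, -0.022, 0], [0, 0, 0]],
    [-1, [-0.045, -0.018, 0], [0, 0, 0]],
  ],
)

```text
time_s: 5.03
eef_pos: [553.7, -244.4, 226.4]
eef_rot: [0.594, 0.805, -0.0, -0.001]
wrist_force: [0.2, -0.1, -2.4]
gripper_width: 14.3
gripper_force: 30.0
```

Request:
send_rows(
  commands=[
    [-1, [-0.03, -0.012, 0], [0, 0, 0]],
    [-1, [-0.014, -0.006, 0], [0, 0, 0]],
    [-1, [0, 0, 0], [0, 0, 0]],
    [-1, [0, 0, 0], [0, 0, 0]],
  ],
)

```text
time_s: 5.52
eef_pos: [550.8, -288.5, 227.4]
eef_rot: [0.593, 0.805, 0.0, -0.0]
wrist_force: [-0.4, -0.0, -2.9]
gripper_width: 14.0
gripper_force: 30.0
```

```bash
python3 - <<'E'
from h import *
from workcell import ctrl,vision
d=vision.get_image("wrist"); cv2.imwrite("pics/w2.png",cv2.resize(d["img"],(800,600),interpolation=2)); np.save("w2.npy",{k:np.array(v) for k,v in d.items()},allow_pickle=True)
s=ctrl.sense();print(s["time_s"],s["eef_pos"],s["dq"],s["gripper_width"])
E
```

```text
5.575 [ 550.81045378 -288.4834538   227.54292543] [ 0.00118978 -0.00229213 -0.00325632 -0.00191685  0.00175882 -0.00257467] 13.941094325464599
```

View pics/w2.png

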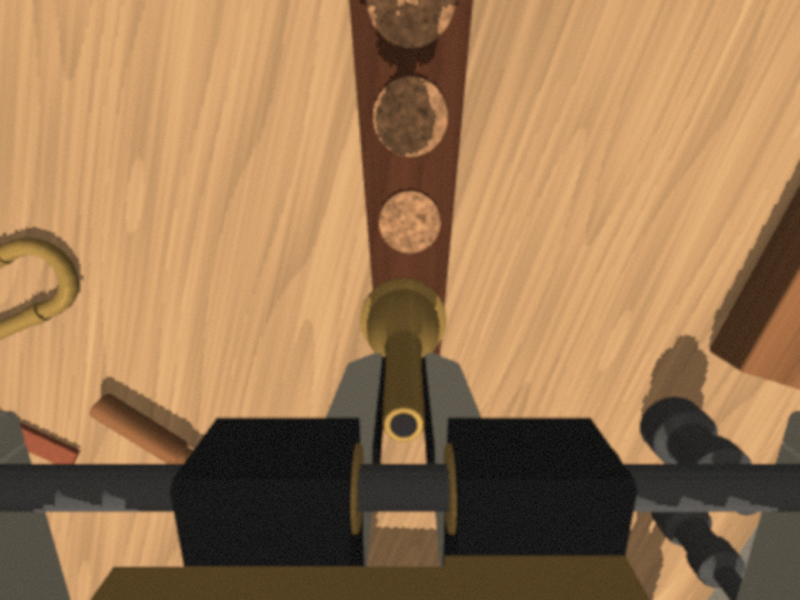

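The wrist view shows seat3 at (410,222) and seat2 at (411,116), with seat1 cut off at the top. The tuba is held upright, and the row runs parallel to the image's vertical axis.

```bash
python3 - <<'E'
from h import *
from workcell import vision
w=np.load("w2.npy",allow_pickle=True).item(); d=vision.get_image("side"); s=vision.get_image("scene"); k=1.42857
for n,t,sd,sc in [("s2",(411,116),(305,176),(216,217)),("s3",(409.5,222),(305,152),(180,215))]:
    t=(np.array(t)+.5)/k-.5
    print(n,"w+side",tri(w,t,d,sd)[0].round(1),"w+scene",tri(w,t,s,sc)[0].round(1),"at19",atz(w,t,19).round(1))
for n,sd,sc in [("s1",(304,203),(253,218)),("s2",(305,176),(216,217)),("s3",(305,152),(180,215)),("s4",(306,130),(144,214))]: print(n,atz(d,sd,19).round(1),atz(s,sc,19).round(1))
# disc blobs in the fixed views for sub-pixel seat centres
for nm,im,bx in [("side",d,(110,225,280,330)),("scene",s,(200,240,110,285))]:
    y0,y1,x0,x1=bx; g=cv2.resize(im["img"][y0:y1,x0:x1],None,fx=6 if nm=="side" else 4.5,fy=6 if nm=="side" else 4.5,interpolation=2); cv2.imwrite(f"pics/rack_{nm}.png",g[:600,:800])
E
```

```text
s2 w+side [ 521.6 -179.    17.4] w+scene [ 523.4 -178.7   15.4] at19 [ 523.2 -178.7   19. ]
s3 w+side [ 545.7 -256.1   17.3] w+scene [ 546.2 -255.7   15.9] at19 [ 546.3 -255.7   19. ]
s1 [495.9 -98.9  19. ] [ 502.4 -100.8   19. ]
s2 [ 519.5 -178.    19. ] [ 527.6 -176.5   19. ]
s3 [ 544.6 -254.6   19. ] [ 549.3 -252.7   19. ]
s4 [ 567.4 -332.1   19. ] [ 574.3 -327.9   19. ]
```

View pics/rack_scene.png

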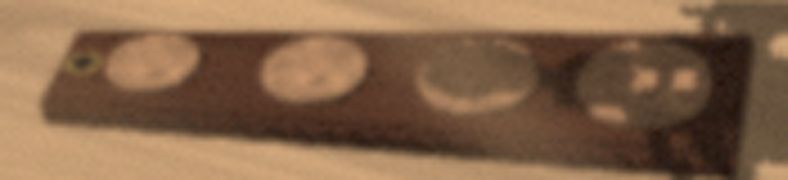

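Seats from the wrist view: s2 (523,-179), s3 (546,-256), spaced 80.4 mm apart, with the row heading -73°. That puts s1 at (500,-102) and s4 at (569,-332). Next I'll plan the move to seat1.

```bash
python3 plan.py 500 -102 140 17.2 5
```

```text
t 5.67 rotvec [ 0.   -0.    0.09]
[0.0387, 0.0014, 0.0175] [0.0, -0.0, 0.0]
[0.0387, 0.0014, 0.0175] [0.0, -0.0, 0.0]
[0.0387, 0.0014, 0.0175] [0.0, -0.0, 0.0]
[0.0387, 0.0013, 0.0175] [0.0, -0.0, 0.0]
[0.0387, 0.0013, 0.0175] [0.0, -0.0, 0.0]
```

Request:
send_rows(
  commands=[
    [-1, [0.025, 0.0014, 0.01], [0, 0, 0.1]],
    [-1, [0.048, 0.0014, 0.02], [0, 0, 0]],
    [-1, [0.053, 0.0014, 0.02], [0, 0, 0]],
    [-1, [0.045, 0.0013, 0.02], [0, 0, 0]],
    [-1, [0.0225, 0.0013, 0.0175], [0, 0, 0]],
  ],
)

```text
time_s: 6.3
eef_pos: [499.4, -100.4, 139.8]
eef_rot: [0.593, 0.805, 0.0, -0.0]
wrist_force: [0.4, -1.6, -1.4]
gripper_width: 14.1
gripper_force: 30.0
```

Request:
send_rows(
  commands=[
    [-1, [0, 0, 0.02], [0, 0, 0]],
    [-1, [0, 0, 0.01], [0, 0, 0]],
    [-1, [0, 0, 0], [0, 0, 0]],
  ],
)

```text
time_s: 6.68
eef_pos: [500.0, -102.8, 109.9]
eef_rot: [0.594, 0.804, -0.0, -0.0]
wrist_force: [0.6, 0.9, -2.1]
gripper_width: 14.3
gripper_force: 30.0
```

```bash
python3 plan.py 500 -102 88 17.2 1
```

```text
t 6.67 rotvec [-0.03 -0.02 -0.08]
[0.0008, 0.0002, 0.0219] [-0.0, -0.0, -0.1]
```

Request:
send_rows(
  commands=[
    [-1, [0.001, 0, 0.012], [0, 0, 0]],
    [-1, [0, 0, 0.006], [0, 0, 0]],
    [-1, [0, 0, 0.003], [0, 0, 0]],
    [-1, [0, 0, 0.001], [0, 0, 0]],
    [-1, [0, 0, 0.001], [0, 0, 0]],
  ],
)

```text
time_s: 7.3
eef_pos: [499.9, -102.0, 87.2]
eef_rot: [0.594, 0.804, 0.0, 0.0]
wrist_force: [-0.2, 0.1, -1.8]
gripper_width: 14.2
gripper_force: 30.0
```

Not touching yet, so I'll lower in 1 mm rows.

Request:
send_rows(
  commands=[
    [-1, [0, 0, 0.001], [0, 0, 0]],
    [-1, [0, 0, 0], [0, 0, 0]],
  ],
)

```text
time_s: 7.55
eef_pos: [499.8, -101.9, 86.2]
eef_rot: [0.594, 0.804, 0.0, 0.0]
wrist_force: [0.4, 0.1, -0.8]
gripper_width: 13.9
gripper_force: 30.0
```

Request:
send_rows(
  commands=[
    [-1, [0, 0, 0.001], [0, 0, 0]],
    [-1, [0, 0, 0], [0, 0, 0]],
  ],
)

```text
time_s: 7.8
eef_pos: [499.8, -101.9, 85.1]
eef_rot: [0.594, 0.804, -0.0, -0.0]
wrist_force: [0.4, 0.2, -2.3]
gripper_width: 14.4
gripper_force: 30.0
```

Request:
send_rows(
  commands=[
    [-1, [0, 0, 0.001], [0, 0, 0]],
    [-1, [0, 0, 0], [0, 0, 0]],
  ],
)

```text
time_s: 8.05
eef_pos: [499.8, -101.9, 84.1]
eef_rot: [0.594, 0.804, -0.0, -0.0]
wrist_force: [-0.9, 0.4, -1.7]
gripper_width: 14.2
gripper_force: 30.0
```

Request:
send_rows(
  commands=[
    [-1, [0, 0, 0.001], [0, 0, 0]],
    [-1, [0, 0, 0], [0, 0, 0]],
  ],
)

```text
time_s: 8.3
eef_pos: [500.0, -102.0, 84.0]
eef_rot: [0.594, 0.804, 0.0, 0.0]
wrist_force: [-2.6, 0.8, 10.7]
gripper_width: 14.2
gripper_force: 30.0
```

Contact was at TCP z 84.0, so the place height is the grasp height plus 16. Releasing and rising.

Request:
send_rows(
  commands=[
    [-1, [0, 0, -0.0007], [0, 0, 0]],
    [-0.3, [0, 0, 0], [0, 0, 0]],
    [0, [0, 0, 0], [0, 0, 0]],
    [0, [0, 0, 0], [0, 0, 0]],
    [0, [0, 0, -0.01], [0, 0, 0]],
  ],
)

```text
time_s: 8.93
eef_pos: [499.4, -101.8, 93.7]
eef_rot: [0.594, 0.804, -0.0, -0.001]
wrist_force: [-0.2, -0.3, -0.8]
gripper_width: 45.6
gripper_force: 0.0
```

Request:
send_rows(
  commands=[
    [0, [0, 0, -0.03], [0, 0, 0]],
    [0, [0, 0, -0.04], [0, 0, 0]],
    [0, [0, 0, -0.04], [0, 0, 0]],
  ],
)

```text
time_s: 9.3
eef_pos: [499.7, -101.9, 205.8]
eef_rot: [0.594, 0.804, 0.0, 0.0]
wrist_force: [0.5, -0.3, 0.5]
gripper_width: 46.1
gripper_force: 0.0
```

```bash
python3 plan.py 438.5 226.5 155 17.2 8; python3 - <<'E'
from h import *
from workcell import vision
d=vision.get_image("side"); cv2.imwrite("pics/s1.png",cv2.resize(d["img"][80:240,230:380],None,fx=3.5,fy=3.5,interpolation=2))
print(proj(d,[[500,-102,19],[500,-102,121]]).round(1))
E
```

```text
t 9.3 rotvec [ 0.02  0.01 -0.09]
[0.0415, 0.0048, 0.0063] [0.0, 0.0, -0.0]
[0.0415, 0.0048, 0.0063] [0.0, 0.0, -0.0]
[0.0415, 0.0048, 0.0063] [0.0, 0.0, -0.0]
[0.0415, 0.0048, 0.0063] [0.0, 0.0, -0.0]
[0.0415, 0.0048, 0.0063] [0.0, 0.0, -0.0]
[0.0415, 0.0048, 0.0063] [0.0, 0.0, -0.0]
[0.0415, 0.0048, 0.0063] [0.0, 0.0, -0.0]
[0.0415, 0.0048, 0.0063] [0.0, 0.0, -0.0]
[[302.7 201.5]
 [304.4 169.4]]
```

View pics/s1.png

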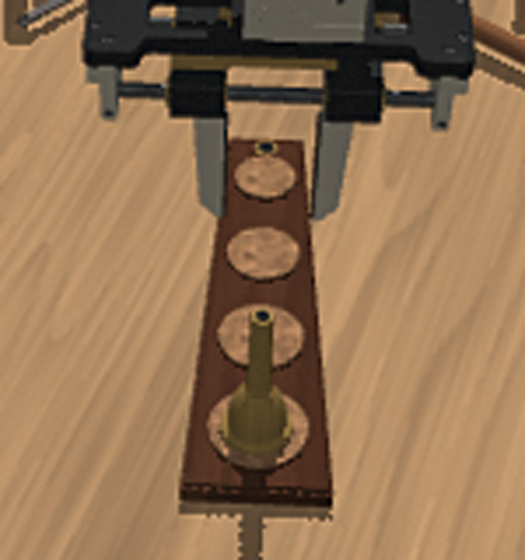

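The tuba stands upright, centred on seat1 (rim and disc both centred near (258,429) in the crop). Trombone next.

Request:
send_rows(
  commands=[
    [0, [0.03, 0.005, 0], [0, 0, 0]],
    [0, [0.055, 0.007, 0.01], [0, 0, 0]],
    [0, [0.06, 0.007, 0.01], [0, 0, 0]],
    [0, [0.06, 0.007, 0.01], [0, 0, 0]],
    [0, [0.06, 0.007, 0.01], [0, 0, 0]],
  ],
)

```text
time_s: 9.98
eef_pos: [453.0, 162.9, 164.2]
eef_rot: [0.594, 0.804, 0.0, 0.0]
wrist_force: [0.6, -0.5, -0.4]
gripper_width: 46.7
gripper_force: 0.0
```

Request:
send_rows(
  commands=[
    [0, [0.045, 0.0054, 0.01], [0, 0, 0]],
    [0, [0.022, 0, 0.02], [0, 0, 0]],
    [0, [0, 0, 0.015], [0, 0, 0]],
    [0, [0, 0, 0], [0, 0, 0]],
  ],
)

```text
time_s: 10.48
eef_pos: [438.6, 225.9, 118.2]
eef_rot: [0.594, 0.804, -0.001, -0.0]
wrist_force: [-0.8, -0.3, 0.2]
gripper_width: 46.8
gripper_force: 0.0
```

```bash
python3 plan.py 438.5 226.5 52 17.2 1
```

```text
t 10.47 rotvec [-0.1   0.02 -0.1 ]
[0.0006, 0.0002, 0.0662] [-0.1, 0.0, -0.1]
```

Request:
send_rows(
  commands=[
    [0, [0.0006, 0, 0.025], [0, 0, -0.1]],
    [0, [0, 0, 0.027], [0, 0, 0]],
    [0, [0, 0, 0.014], [0, 0, 0]],
    [0, [0, 0, 0], [0, 0, 0]],
    [-1, [0, 0, 0], [0, 0, 0]],
  ],
)

```text
time_s: 11.1
eef_pos: [439.3, 227.3, 53.8]
eef_rot: [0.593, 0.805, 0.001, 0.0]
wrist_force: [-0.3, 0.5, -0.9]
gripper_width: 40.4
gripper_force: 0.0
```

Request:
send_rows(
  commands=[
    [-1, [0, 0, 0], [0, 0, 0]],
    [-1, [0, 0, 0], [0, 0, 0]],
    [-1, [0, 0, 0], [0, 0, 0]],
  ],
)

```text
time_s: 11.48
eef_pos: [438.6, 227.3, 53.0]
eef_rot: [0.593, 0.805, 0.0, 0.0]
wrist_force: [0.5, 0.9, -1.7]
gripper_width: 12.0
gripper_force: 30.0
```

Request:
send_rows(
  commands=[
    [-1, [0, 0, -0.02], [0, 0, 0]],
    [-1, [0, 0, -0.04], [0, 0, 0]],
    [-1, [0, 0, -0.05], [0, 0, 0]],
    [-1, [0, 0, -0.035], [0, 0, 0]],
    [-1, [0, 0, 0], [0, 0, 0]],
  ],
)

```text
time_s: 12.1
eef_pos: [439.6, 227.7, 199.9]
eef_rot: [0.593, 0.805, 0.002, 0.001]
wrist_force: [-0.5, -0.1, -1.4]
gripper_width: 11.8
gripper_force: 30.0
```

```bash
python3 plan.py 523 -179 200 17.2 8
```

```text
t 12.1 rotvec [ 0.26 -0.02  0.02]
[-0.0516, -0.0051, -0.0001] [0.0, -0.0, 0.0]
[-0.0516, -0.0051, -0.0] [0.0, -0.0, 0.0]
[-0.0516, -0.0051, -0.0] [0.0, -0.0, 0.0]
[-0.0516, -0.0051, -0.0] [0.0, -0.0, 0.0]
[-0.0516, -0.0051, -0.0] [0.0, -0.0, 0.0]
[-0.0516, -0.0051, -0.0] [0.0, -0.0, 0.0]
[-0.0516, -0.0051, -0.0] [0.0, -0.0, 0.0]
[-0.0516, -0.0051, -0.0] [0.0, -0.0, 0.0]
```

Request:
send_rows(
  commands=[
    [-1, [-0.025, -0.0045, 0], [0, 0, 0]],
    [-1, [-0.05, -0.0045, 0], [0, 0, 0]],
    [-1, [-0.058, -0.0045, 0], [0, 0, 0]],
    [-1, [-0.058, -0.0045, 0], [0, 0, 0]],
    [-1, [-0.058, -0.0045, 0], [0, 0, 0]],
  ],
)

```text
time_s: 12.72
eef_pos: [490.3, -19.0, 196.2]
eef_rot: [0.593, 0.805, -0.0, -0.001]
wrist_force: [1.6, 0.4, -0.3]
gripper_width: 12.0
gripper_force: 30.0
```

Request:
send_rows(
  commands=[
    [-1, [-0.058, -0.0045, 0], [0, 0, 0]],
    [-1, [-0.05, -0.0045, 0], [0, 0, 0]],
    [-1, [-0.036, -0.0045, 0], [0, 0, 0]],
    [-1, [-0.02, -0.0045, 0], [0, 0, 0]],
    [-1, [0, 0, 0], [0, 0, 0]],
  ],
)

```text
time_s: 13.35
eef_pos: [521.7, -179.5, 196.7]
eef_rot: [0.594, 0.805, -0.0, -0.001]
wrist_force: [-0.1, 0.2, -1.8]
gripper_width: 11.9
gripper_force: 30.0
```

Request:
send_rows(
  commands=[
    [-1, [0, 0, 0.02], [0, 0, 0]],
    [-1, [0, 0, 0.04], [0, 0, 0]],
    [-1, [0, 0, 0.03], [0, 0, 0]],
    [-1, [0, 0, 0.01], [0, 0, 0]],
    [-1, [0, 0, 0], [0, 0, 0]],
  ],
)

```text
time_s: 13.98
eef_pos: [522.2, -178.5, 97.9]
eef_rot: [0.593, 0.805, -0.0, -0.0]
wrist_force: [-0.1, 0.3, -0.6]
gripper_width: 11.5
gripper_force: 30.0
```

```bash
python3 plan.py 523 -179 69 17.2 1
```

```text
t 13.97 rotvec [-0.02 -0.02  0.06]
[-0.0008, 0.0006, 0.0289] [-0.0, -0.0, 0.1]
```

Request:
send_rows(
  commands=[
    [-1, [-0.0008, 0.0006, 0.015], [0, 0, 0]],
    [-1, [0, 0, 0.008], [0, 0, 0]],
    [-1, [0, 0, 0.004], [0, 0, 0]],
    [-1, [0, 0, 0.002], [0, 0, 0]],
    [-1, [0, 0, 0], [0, 0, 0]],
  ],
)

```text
time_s: 14.6
eef_pos: [523.1, -179.9, 69.0]
eef_rot: [0.593, 0.805, 0.0, 0.0]
wrist_force: [0.0, -0.7, -1.7]
gripper_width: 12.0
gripper_force: 30.0
```

Request:
send_rows(
  commands=[
    [-1, [0, 0, 0.001], [0, 0, 0]],
    [-1, [0, 0, 0], [0, 0, 0]],
  ],
)

```text
time_s: 14.85
eef_pos: [523.3, -180.0, 68.8]
eef_rot: [0.593, 0.805, 0.0, 0.0]
wrist_force: [-2.8, 0.1, 9.5]
gripper_width: 11.9
gripper_force: 30.0
```

Contact at 68.8. Release and go for the althorn.

Request:
send_rows(
  commands=[
    [-1, [0, 0, -0.0007], [0, 0, 0]],
    [-0.3, [0, 0, 0], [0, 0, 0]],
    [0, [0, 0, 0], [0, 0, 0]],
    [0, [0, 0, 0], [0, 0, 0]],
    [0, [0, 0, -0.01], [0, 0, 0]],
  ],
)

```text
time_s: 15.48
eef_pos: [522.6, -179.6, 78.3]
eef_rot: [0.593, 0.805, -0.0, -0.001]
wrist_force: [0.5, -1.0, -0.7]
gripper_width: 44.8
gripper_force: 0.0
```

Request:
send_rows(
  commands=[
    [0, [0, 0, -0.03], [0, 0, 0]],
    [0, [0, 0, -0.05], [0, 0, 0]],
    [0, [0, 0, -0.04], [0, 0, 0]],
  ],
)

```text
time_s: 15.85
eef_pos: [523.1, -179.9, 201.1]
eef_rot: [0.593, 0.805, 0.0, 0.001]
wrist_force: [-0.2, -0.9, -0.4]
gripper_width: 45.9
gripper_force: 0.0
```

```bash
python3 plan.py 493.3 299.3 150 17.2 9
```

```text
t 15.85 rotvec [0.06 0.05 0.01]
[0.0518, 0.0126, 0.0056] [0.0, 0.0, 0.0]
[0.0518, 0.0126, 0.0056] [0.0, 0.0, 0.0]
[0.0518, 0.0126, 0.0056] [0.0, 0.0, 0.0]
[0.0518, 0.0126, 0.0057] [0.0, 0.0, 0.0]
[0.0518, 0.0126, 0.0057] [0.0, 0.0, 0.0]
[0.0518, 0.0126, 0.0057] [0.0, 0.0, 0.0]
[0.0518, 0.0126, 0.0057] [0.0, 0.0, 0.0]
[0.0518, 0.0126, 0.0057] [0.0, 0.0, 0.0]
[0.0518, 0.0126, 0.0057] [0.0, 0.0, 0.0]
```

Request:
send_rows(
  commands=[
    [0, [0.035, 0.0085, 0], [0, 0, 0]],
    [0, [0.055, 0.0134, 0], [0, 0, 0]],
    [0, [0.058, 0.0141, 0], [0, 0, 0]],
    [0, [0.058, 0.0141, 0], [0, 0, 0]],
    [0, [0.058, 0.0141, 0], [0, 0, 0]],
  ],
)

```text
time_s: 16.48
eef_pos: [505.9, 93.2, 199.4]
eef_rot: [0.593, 0.805, 0.0, 0.0]
wrist_force: [1.2, -1.3, 0.7]
gripper_width: 46.6
gripper_force: 0.0
```

Request:
send_rows(
  commands=[
    [0, [0.058, 0.0141, 0], [0, 0, 0]],
    [0, [0.058, 0.0141, 0], [0, 0, 0]],
    [0, [0.05, 0.0122, 0.01], [0, 0, 0]],
    [0, [0.026, 0.0063, 0.02], [0, 0, 0]],
    [0, [0.01, 0.0025, 0.021], [0, 0, 0]],
  ],
)

```text
time_s: 17.1
eef_pos: [493.1, 300.6, 147.7]
eef_rot: [0.593, 0.805, 0.0, 0.0]
wrist_force: [-0.1, -0.3, -0.1]
gripper_width: 46.1
gripper_force: 0.0
```

Request:
send_rows(
  commands=[
    [0, [0, 0, 0.03], [0, 0, 0]],
    [0, [0, 0, 0.01], [0, 0, 0]],
    [0, [0, 0, 0], [0, 0, 0]],
  ],
)

```text
time_s: 17.48
eef_pos: [493.4, 298.8, 107.9]
eef_rot: [0.593, 0.805, -0.0, -0.0]
wrist_force: [-0.5, -0.4, -0.7]
gripper_width: 46.9
gripper_force: 0.0
```

```bash
python3 plan.py 493.3 299.3 38 17.2 1
```

```text
t 17.48 rotvec [-0.02  0.    0.  ]
[0.0006, 0.0, 0.0699] [-0.0, 0.0, 0.0]
```

Request:
send_rows(
  commands=[
    [0, [0.0005, 0, 0.025], [0, 0, 0]],
    [0, [0, 0, 0.028], [0, 0, 0]],
    [0, [0, 0, 0.0165], [0, 0, 0]],
    [0, [0, 0, 0], [0, 0, 0]],
    [-1, [0, 0, 0], [0, 0, 0]],
  ],
)

```text
time_s: 18.1
eef_pos: [493.9, 299.7, 39.2]
eef_rot: [0.593, 0.805, 0.001, 0.0]
wrist_force: [-0.0, -0.1, 0.1]
gripper_width: 40.5
gripper_force: 0.0
```

Request:
send_rows(
  commands=[
    [-1, [0, 0, 0], [0, 0, 0]],
    [-1, [0, 0, 0], [0, 0, 0]],
    [-1, [0, 0, 0], [0, 0, 0]],
  ],
)

```text
time_s: 18.48
eef_pos: [493.3, 299.4, 38.3]
eef_rot: [0.593, 0.805, 0.0, 0.0]
wrist_force: [0.0, -0.3, 0.7]
gripper_width: 11.1
gripper_force: 0.0
```

Request:
send_rows(
  commands=[
    [-1, [0, 0, -0.02], [0, 0, 0]],
    [-1, [0, 0, -0.045], [0, 0, 0]],
    [-1, [0, 0, -0.055], [0, 0, 0]],
    [-1, [0, 0, -0.04], [0, 0, 0]],
    [-1, [0, 0, 0], [0, 0, 0]],
  ],
)

```text
time_s: 19.1
eef_pos: [494.4, 300.0, 201.0]
eef_rot: [0.593, 0.805, 0.002, 0.001]
wrist_force: [-0.4, -0.5, -0.8]
gripper_width: 9.7
gripper_force: 30.0
```

```bash
python3 plan.py 546.3 -255.8 200 17.2 10
```

```text
t 19.1 rotvec [ 0.31 -0.05  0.02]
[-0.0546, -0.0115, -0.0] [0.0, -0.0, 0.0]
[-0.0546, -0.0115, 0.0] [0.0, -0.0, 0.0]
[-0.0546, -0.0115, 0.0] [0.0, -0.0, 0.0]
[-0.0546, -0.0115, 0.0] [0.0, -0.0, 0.0]
[-0.0546, -0.0115, 0.0] [0.0, -0.0, 0.0]
[-0.0546, -0.0115, 0.0] [0.0, -0.0, 0.0]
[-0.0546, -0.0115, 0.0001] [0.0, -0.0, 0.0]
[-0.0546, -0.0115, 0.0001] [0.0, -0.0, 0.0]
[-0.0546, -0.0115, 0.0001] [0.0, -0.0, 0.0]
[-0.0546, -0.0115, 0.0001] [0.0, -0.0, 0.0]
```

Request:
send_rows(
  commands=[
    [-1, [-0.025, -0.0053, 0], [0, 0, 0]],
    [-1, [-0.045, -0.0095, 0], [0, 0, 0]],
    [-1, [-0.058, -0.0122, 0], [0, 0, 0]],
    [-1, [-0.058, -0.0122, 0], [0, 0, 0]],
    [-1, [-0.058, -0.0122, 0], [0, 0, 0]],
  ],
)

```text
time_s: 19.73
eef_pos: [515.6, 49.3, 196.7]
eef_rot: [0.593, 0.805, -0.001, -0.001]
wrist_force: [-0.2, -0.4, -0.8]
gripper_width: 9.5
gripper_force: 30.0
```

Request:
send_rows(
  commands=[
    [-1, [-0.058, -0.0122, 0], [0, 0, 0]],
    [-1, [-0.058, -0.0122, 0], [0, 0, 0]],
    [-1, [-0.058, -0.0122, 0], [0, 0, 0]],
    [-1, [-0.058, -0.0122, 0], [0, 0, 0]],
    [-1, [-0.04, -0.0084, 0], [0, 0, 0]],
  ],
)

```text
time_s: 20.35
eef_pos: [541.4, -227.9, 196.3]
eef_rot: [0.594, 0.805, -0.0, -0.001]
wrist_force: [0.2, 0.6, -1.4]
gripper_width: 9.5
gripper_force: 30.0
```

Request:
send_rows(
  commands=[
    [-1, [-0.02, -0.0042, 0], [0, 0, 0]],
    [-1, [-0.01, -0.0021, 0.02], [0, 0, 0]],
    [-1, [0, 0, 0.04], [0, 0, 0]],
    [-1, [0, 0, 0.04], [0, 0, 0]],
    [-1, [0, 0, 0.01], [0, 0, 0]],
  ],
)

```text
time_s: 20.98
eef_pos: [543.5, -254.1, 84.6]
eef_rot: [0.593, 0.805, -0.0, -0.003]
wrist_force: [-0.4, 0.1, -0.9]
gripper_width: 10.0
gripper_force: 30.0
```

```bash
python3 - <<'E'
from h import *
from workcell import vision
d=vision.get_image("side"); cv2.imwrite("pics/s2.png",cv2.resize(d["img"][60:240,230:390],None,fx=3.3,fy=3.3,interpolation=2))
d=vision.get_image("wrist"); cv2.imwrite("pics/w3.png",d["img"])
E
python3 plan.py 546.3 -255.8 54 17.2 1
```

```text
t 21.07 rotvec [-0.08 -0.09  0.07]
[-0.0011, 0.0014, 0.033] [-0.1, -0.1, 0.1]
```

View pics/s2.png

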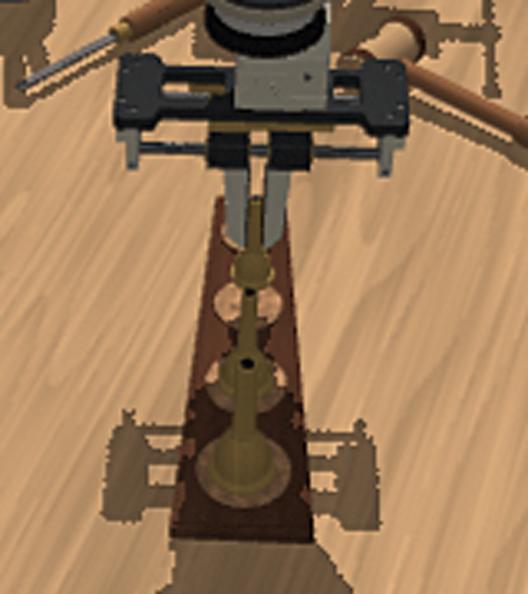

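View pics/w3.png

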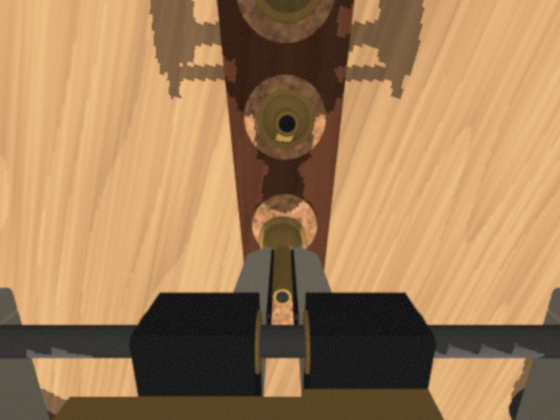

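The trombone is centred and upright on seat2 (disc (286,117) in the wrist view). The althorn hangs straight above seat3 (284,222). Lowering.

Request:
send_rows(
  commands=[
    [-1, [-0.001, 0.0012, 0.015], [0, 0, 0]],
    [-1, [0, 0, 0.01], [0, 0, 0]],
    [-1, [0, 0, 0.005], [0, 0, 0]],
    [-1, [0, 0, 0.001], [0, 0, 0]],
    [-1, [0, 0, 0], [0, 0, 0]],
  ],
)

```text
time_s: 21.7
eef_pos: [546.7, -256.9, 57.3]
eef_rot: [0.593, 0.805, 0.0, 0.0]
wrist_force: [-0.5, -0.3, -2.2]
gripper_width: 9.8
gripper_force: 30.0
```

Request:
send_rows(
  commands=[
    [-1, [0, 0, 0.001], [0, 0, 0]],
    [-1, [0, 0, 0], [0, 0, 0]],
  ],
)

```text
time_s: 21.95
eef_pos: [546.6, -256.8, 56.2]
eef_rot: [0.593, 0.805, 0.0, 0.0]
wrist_force: [0.2, 0.5, -1.1]
gripper_width: 9.6
gripper_force: 30.0
```

Request:
send_rows(
  commands=[
    [-1, [0, 0, 0.001], [0, 0, 0]],
    [-1, [0, 0, 0], [0, 0, 0]],
  ],
)

```text
time_s: 22.2
eef_pos: [546.5, -256.8, 55.0]
eef_rot: [0.593, 0.805, -0.0, -0.0]
wrist_force: [-0.5, 0.8, -0.8]
gripper_width: 9.7
gripper_force: 30.0
```

Request:
send_rows(
  commands=[
    [-1, [0.0008, 0, 0.001], [0, 0, 0]],
    [-1, [0, 0, 0], [0, 0, 0]],
  ],
)

```text
time_s: 22.45
eef_pos: [546.4, -256.3, 54.4]
eef_rot: [0.593, 0.805, -0.0, 0.0]
wrist_force: [-0.2, -0.9, 3.6]
gripper_width: 9.7
gripper_force: 30.0
```

Request:
send_rows(
  commands=[
    [-1, [0, 0, 0.001], [0, 0, 0]],
    [-1, [0, 0, 0], [0, 0, 0]],
  ],
)

```text
time_s: 22.7
eef_pos: [546.6, -256.3, 54.3]
eef_rot: [0.593, 0.805, -0.0, 0.001]
wrist_force: [-4.6, -0.1, 13.5]
gripper_width: 9.7
gripper_force: 30.0
```

Seated on seat3. Release, rise, and go for the cornet.

Request:
send_rows(
  commands=[
    [-1, [0, 0, -0.001], [0, 0, 0]],
    [-0.3, [0, 0, 0], [0, 0, 0]],
    [0, [0, 0, 0], [0, 0, 0]],
    [0, [0, 0, 0], [0, 0, 0]],
    [0, [0, 0, -0.01], [0, 0, 0]],
  ],
)

```text
time_s: 23.32
eef_pos: [545.9, -255.8, 63.7]
eef_rot: [0.593, 0.805, -0.0, -0.001]
wrist_force: [0.1, -0.2, 0.0]
gripper_width: 44.4
gripper_force: 0.0
```

Request:
send_rows(
  commands=[
    [0, [0, 0, -0.03], [0, 0, 0]],
    [0, [0, 0, -0.055], [0, 0, 0]],
    [0, [0, 0, -0.05], [0, 0, 0]],
  ],
)

```text
time_s: 23.7
eef_pos: [546.3, -256.0, 201.5]
eef_rot: [0.593, 0.805, 0.0, 0.0]
wrist_force: [0.9, 0.4, 0.8]
gripper_width: 46.6
gripper_force: 0.0
```

```bash
python3 plan.py 632 210.3 130 17.2 10
```

```text
t 23.7 rotvec [0.03 0.03 0.01]
[0.042, 0.022, 0.0071] [0.0, 0.0, 0.0]
[0.042, 0.022, 0.0071] [0.0, 0.0, 0.0]
[0.042, 0.022, 0.0071] [0.0, 0.0, 0.0]
[0.042, 0.022, 0.0071] [0.0, 0.0, 0.0]
[0.042, 0.022, 0.0071] [0.0, 0.0, 0.0]
[0.042, 0.022, 0.0071] [0.0, 0.0, 0.0]
[0.042, 0.022, 0.0071] [0.0, 0.0, 0.0]
[0.042, 0.022, 0.0072] [0.0, 0.0, 0.0]
[0.042, 0.022, 0.0072] [0.0, 0.0, 0.0]
[0.042, 0.022, 0.0072] [0.0, 0.0, 0.0]
```

Request:
send_rows(
  commands=[
    [0, [0.03, 0.0157, 0], [0, 0, 0]],
    [0, [0.05, 0.0262, 0], [0, 0, 0]],
    [0, [0.05, 0.0262, 0], [0, 0, 0]],
    [0, [0.05, 0.0262, 0], [0, 0, 0]],
    [0, [0.05, 0.0262, 0], [0, 0, 0]],
  ],
)

```text
time_s: 24.32
eef_pos: [593.5, 1.2, 199.9]
eef_rot: [0.593, 0.805, 0.0, 0.0]
wrist_force: [0.4, -0.6, 0.6]
gripper_width: 46.3
gripper_force: 0.0
```

Request:
send_rows(
  commands=[
    [0, [0.05, 0.0262, 0], [0, 0, 0]],
    [0, [0.05, 0.0262, 0], [0, 0, 0]],
    [0, [0.05, 0.0262, 0.01], [0, 0, 0]],
    [0, [0.03, 0.0157, 0.02], [0, 0, 0]],
    [0, [0.01, 0.0052, 0.03], [0, 0, 0]],
  ],
)

```text
time_s: 24.95
eef_pos: [632.6, 212.6, 139.7]
eef_rot: [0.592, 0.806, 0.001, 0.001]
wrist_force: [0.1, -1.0, -0.4]
gripper_width: 46.9
gripper_force: 0.0
```

Request:
send_rows(
  commands=[
    [0, [0, 0, 0.03], [0, 0, 0]],
    [0, [0, 0, 0.02], [0, 0, 0]],
    [0, [0, 0, 0], [0, 0, 0]],
  ],
)

```text
time_s: 25.32
eef_pos: [631.6, 210.0, 88.2]
eef_rot: [0.593, 0.805, -0.001, -0.001]
wrist_force: [0.5, 0.2, -0.1]
gripper_width: 46.4
gripper_force: 0.0
```

```bash
python3 plan.py 632 210.3 24 17.2 1
```

```text
t 25.32 rotvec [-0.11 -0.01 -0.  ]
[0.0002, 0.0006, 0.0642] [-0.1, -0.0, -0.0]
```

Request:
send_rows(
  commands=[
    [0, [0.0003, 0.0004, 0.025], [0, 0, 0]],
    [0, [0, 0, 0.025], [0, 0, 0]],
    [0, [0, 0, 0.0165], [0, 0, 0]],
    [0, [0, 0, 0], [0, 0, 0]],
    [-1, [0, 0, 0], [0, 0, 0]],
  ],
)

```text
time_s: 25.95
eef_pos: [633.1, 210.8, 23.8]
eef_rot: [0.593, 0.805, 0.001, 0.001]
wrist_force: [0.1, -1.0, 0.7]
gripper_width: 40.3
gripper_force: 0.0
```

Request:
send_rows(
  commands=[
    [-1, [0, 0, 0], [0, 0, 0]],
    [-1, [0, 0, 0], [0, 0, 0]],
    [-1, [0, 0, 0], [0, 0, 0]],
    [-1, [0, 0, 0], [0, 0, 0]],
  ],
)

```text
time_s: 26.45
eef_pos: [632.5, 210.7, 22.8]
eef_rot: [0.593, 0.805, 0.0, 0.0]
wrist_force: [0.5, -0.4, 2.5]
gripper_width: 8.8
gripper_force: 34.6
```

Request:
send_rows(
  commands=[
    [-1, [0, 0, -0.02], [0, 0, 0]],
    [-1, [0, 0, -0.045], [0, 0, 0]],
    [-1, [0, 0, -0.058], [0, 0, 0]],
    [-1, [0, 0, -0.05], [0, 0, 0]],
    [-1, [0, 0, 0], [0, 0, 0]],
  ],
)

```text
time_s: 27.08
eef_pos: [634.2, 211.2, 201.4]
eef_rot: [0.593, 0.805, 0.003, 0.003]
wrist_force: [-0.3, -0.4, -1.0]
gripper_width: 8.8
gripper_force: 34.4
```

```bash
python3 plan.py 569.4 -332.4 200 17.2 10
```

```text
t 27.07 rotvec [0.49 0.02 0.02]
[-0.05, -0.0223, -0.0] [0.0, 0.0, 0.0]
[-0.05, -0.0223, -0.0] [0.0, 0.0, 0.0]
[-0.05, -0.0223, 0.0] [0.0, 0.0, 0.0]
[-0.05, -0.0223, 0.0] [0.0, 0.0, 0.0]
[-0.05, -0.0223, 0.0] [0.0, 0.0, 0.0]
[-0.05, -0.0223, 0.0001] [0.0, 0.0, 0.0]
[-0.05, -0.0223, 0.0001] [0.0, 0.0, 0.0]
[-0.05, -0.0223, 0.0001] [0.0, 0.0, 0.0]
[-0.05, -0.0223, 0.0001] [0.0, 0.0, 0.0]
[-0.05, -0.0223, 0.0001] [0.0, 0.0, 0.0]
```

Request:
send_rows(
  commands=[
    [-1, [-0.02, -0.0089, 0], [0, 0, 0]],
    [-1, [-0.04, -0.0178, 0], [0, 0, 0]],
    [-1, [-0.052, -0.0232, 0], [0, 0, 0]],
    [-1, [-0.052, -0.0232, 0], [0, 0, 0]],
    [-1, [-0.052, -0.0232, 0], [0, 0, 0]],
  ],
)

```text
time_s: 27.7
eef_pos: [602.7, -26.8, 194.3]
eef_rot: [0.593, 0.805, -0.001, -0.001]
wrist_force: [0.8, 0.7, 0.9]
gripper_width: 9.0
gripper_force: 34.4
```

Request:
send_rows(
  commands=[
    [-1, [-0.052, -0.0232, 0], [0, 0, 0]],
    [-1, [-0.052, -0.0232, 0], [0, 0, 0]],
    [-1, [-0.052, -0.0232, 0], [0, 0, 0]],
    [-1, [-0.052, -0.0232, 0], [0, 0, 0]],
    [-1, [-0.04, -0.0178, 0], [0, 0, 0]],
  ],
)

```text
time_s: 28.32
eef_pos: [570.0, -296.5, 194.1]
eef_rot: [0.594, 0.805, -0.0, -0.001]
wrist_force: [-0.3, 0.3, 0.4]
gripper_width: 8.4
gripper_force: 34.4
```

Request:
send_rows(
  commands=[
    [-1, [-0.025, -0.0112, 0], [0, 0, 0]],
    [-1, [-0.011, -0.0049, 0.02], [0, 0, 0]],
    [-1, [0, 0, 0.03], [0, 0, 0]],
    [-1, [0, 0, 0.03], [0, 0, 0]],
    [-1, [0, 0, 0], [0, 0, 0]],
  ],
)

```text
time_s: 28.95
eef_pos: [565.4, -331.3, 111.7]
eef_rot: [0.593, 0.805, -0.0, -0.003]
wrist_force: [0.5, 0.8, 0.4]
gripper_width: 8.9
gripper_force: 34.4
```

```bash
python3 - <<'E'
from h import *
from workcell import vision
d=vision.get_image("wrist"); cv2.imwrite("pics/w4.png",d["img"])
d=vision.get_image("wrist")
np.save("w4.npy",{k:np.array(v) for k,v in d.items()},allow_pickle=True)
print(proj(d,[[546.3,-255.8,19],[569.4,-332.4,19]]))
E
python3 plan.py 569.4 -332.4 39 17.2 1
```

```text
[[286.14573423 115.73740659]
 [285.08571713 213.14823634]]
t 29.05 rotvec [-0.03 -0.04  0.04]
[-0.0006, 0.0022, 0.0764] [-0.0, -0.0, 0.0]
```

View pics/w4.png

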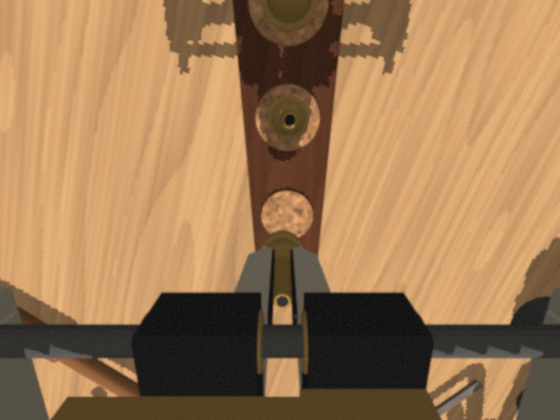

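Seat4 is at (287,214), within 2 px of the prediction, and the althorn stands centred on seat3 (287,118). Lowering the cornet.

Request:
send_rows(
  commands=[
    [-1, [-0.0006, 0.002, 0.025], [0, 0, 0]],
    [-1, [0, 0, 0.025], [0, 0, 0]],
    [-1, [0, 0, 0.015], [0, 0, 0]],
    [-1, [0, 0, 0.007], [0, 0, 0]],
    [-1, [0, 0, 0], [0, 0, 0]],
  ],
)

```text
time_s: 29.68
eef_pos: [569.7, -333.0, 43.9]
eef_rot: [0.593, 0.805, -0.0, 0.0]
wrist_force: [0.3, -0.4, -0.1]
gripper_width: 8.8
gripper_force: 34.4
```

```bash
python3 plan.py 569.4 -332.4 39 17.2 1
```

```text
t 29.68 rotvec [0.01 0.02 0.02]
[0.0007, -0.0001, 0.0049] [0.0, 0.0, 0.0]
```

Request:
send_rows(
  commands=[
    [-1, [0.0005, 0, 0.002], [0, 0, 0]],
    [-1, [0, 0, 0.002], [0, 0, 0]],
    [-1, [0, 0, 0], [0, 0, 0]],
  ],
)

```text
time_s: 30.05
eef_pos: [569.3, -332.4, 39.6]
eef_rot: [0.593, 0.805, -0.0, 0.0]
wrist_force: [-0.0, 0.4, -0.7]
gripper_width: 8.5
gripper_force: 34.4
```

Request:
send_rows(
  commands=[
    [-1, [0, 0, 0.001], [0, 0, 0]],
    [-1, [0, 0, 0], [0, 0, 0]],
  ],
)

```text
time_s: 30.3
eef_pos: [569.4, -332.5, 38.7]
eef_rot: [0.593, 0.805, 0.0, 0.0]
wrist_force: [-1.0, -0.4, 1.8]
gripper_width: 8.7
gripper_force: 34.4
```

Request:
send_rows(
  commands=[
    [-1, [0, 0, 0.001], [0, 0, 0]],
    [-1, [0, 0, 0], [0, 0, 0]],
  ],
)

```text
time_s: 30.55
eef_pos: [569.5, -332.6, 38.7]
eef_rot: [0.593, 0.805, -0.0, 0.0]
wrist_force: [-3.5, 2.9, 10.5]
gripper_width: 9.0
gripper_force: 34.6
```

Contact at the expected height. Release, rise and check.

Request:
send_rows(
  commands=[
    [-1, [0, 0, -0.001], [0, 0, 0]],
    [-0.3, [0, 0, 0], [0, 0, 0]],
    [0, [0, 0, 0], [0, 0, 0]],
    [0, [0, 0, 0], [0, 0, 0]],
    [0, [0, 0, -0.01], [0, 0, 0]],
  ],
)

```text
time_s: 31.18
eef_pos: [568.9, -332.2, 48.2]
eef_rot: [0.593, 0.805, -0.0, -0.001]
wrist_force: [-1.3, -0.2, -0.4]
gripper_width: 44.0
gripper_force: 0.0
```

Request:
send_rows(
  commands=[
    [0, [0, 0, -0.03], [0, 0, 0]],
    [0, [0, 0, -0.055], [0, 0, 0]],
    [0, [0, 0, -0.055], [0, 0, 0]],
    [0, [0, 0, -0.03], [0, 0, 0]],
    [0, [0, 0, 0], [0, 0, 0]],
  ],
)

```text
time_s: 31.8
eef_pos: [570.2, -333.0, 221.8]
eef_rot: [0.593, 0.805, 0.0, 0.003]
wrist_force: [0.4, -0.1, -0.5]
gripper_width: 46.7
gripper_force: 0.0
```

```bash
python3 - <<'E'
from h import *
from workcell import vision
a=vision.get_image("wrist")["img"]; b=vision.get_image("side")["img"]
a=cv2.resize(a[:300,150:420],None,fx=1.95,fy=1.95,interpolation=2); b=cv2.resize(b[100:400,140:340],None,fx=1.35,fy=1.95,interpolation=2)
cv2.imwrite("pics/end.png",np.hstack([a,b]))
E
```

```text
(no output)
```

View pics/end.png

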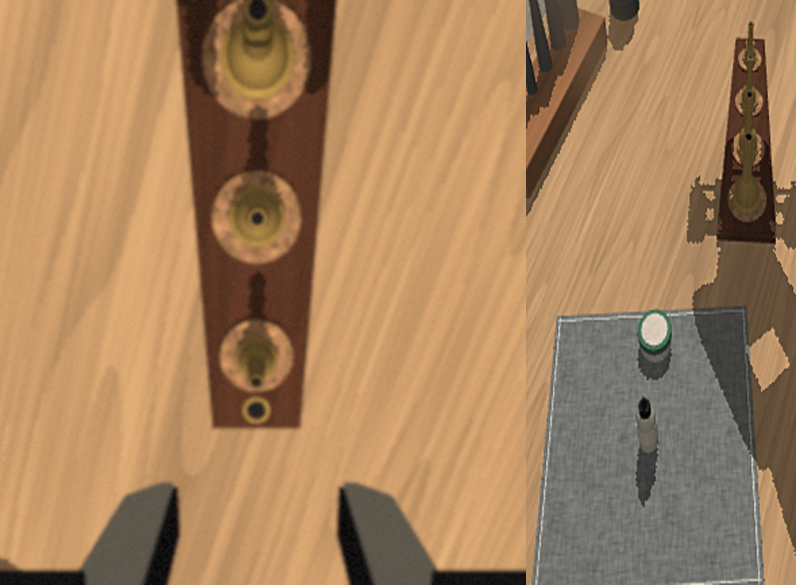

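All four stand centred on their seats (visible in the wrist crop at (256,55), (256,217) and (256,357)), and the oil and tin are still on the pad. Handing in.

```bash
python3 -c "
from workcell import ctrl
print(ctrl.finish_job())"
```

```text
the job is handed in; nothing more can be done
None
```

All four mouthpieces stand rim down on the middle of their cork seats, largest at the wide end to smallest at the narrow end; the oil bottle and tin were left untouched, and the job was handed in at about 32 s.

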